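Put away the dry things from the draining rack

ROBOT

A 7-joint arm with a two-finger parallel gripper is mounted at the origin on the work surface. World frame = base frame: x ahead of the robot, y to its left, z up, the work surface at z = 0. Lengths are in m, angles in rad, forces in N, time in s.
With the tool pointing down it reaches from about 0.35 to 0.9 m from the base axis. Payload 19.9 kg.
Tool frame: the origin (TCP) lies between the finger pads; the fingertips stand r.tip_extent ahead of it and the grasp point (between the pads) lies 8 mm behind it (r.tip_extent is the distance from the TCP to the fingertips, in m); z points along the fingers, y is the line along which they close (so a half turn about z gives the same grasp; the last joint's range is limited). The gripper opens to 94 mm and grips with 3 to 60 N. Pads are 16 mm wide; open, the fingers measure 119 mm over their backs; the gripper's body (75 mm by 177 mm) begins 78 mm behind the grasp point.
Start: joints at [-1.379, 0.417, -0.01, 1.614, 0.005, 1.111, -0.053], TCP at [0.144, 0.608, 0.216] pointing down, gripper open.
Joint ranges: [-2.81, 2.81], [-0.39, 2.02], [-1.27, 1.25], [0.06, 2.57], [-1.19, 4.33], [0.19, 2], [-2.82, 2.82]. Speed limits (rad/s): [1.89, 1.89, 2.39, 2.39, 3.01, 3.01, 3.01].

INTERFACE

Orientations are given as [roll, pitch, yaw] about the fixed x, y, z axes, in that order (R = Rz(yaw) Ry(pitch) Rx(roll)).
In Python, from rig import r, cams gives the robot as it stands.
- The arm moves only by the shell command python3 -m inch 'ROWS'. ROWS is JSON, a list that holds one entry, the list of rows, each a list of 5 numbers: the closure in counts, from 0 (fully open) to 255 (shut), then the shift along the world's x, y, z in m, then the turn about the world's z in rad. A call has 1 to 5 rows; each row is the pose to reach, as a shift and turn from the pose commanded when the call began; what a row does not reach only later rows make up. A row lasts 1/12 s, in which the tool goes at most 41.7 mm and 7.16 degrees, less where a joint would pass 70% of its speed; a pose out of reach is approached as far as the arm can. A call with a gripper value outside its range is refused whole. The fingers move at their own pace and stop on an object; the grip force is fixed at half the most. Time passes only in rows, so rows that repeat a pose let the fingers close. It gives the time, the measured TCP pose, the force, the opening and the grip force at its end, in the units of the state.
- r.observe(): the state, without advancing time (a new reading comes with each control period).
- cams.snapshot(name): name is "scene" or "top" or "wrist"; returns a dict with "image" (420x560x3 uint8, red, green, blue), "fx", "fy", "cx", "cy" (pixels), "k1" (the pictures are not rectified: a ray, as slopes to the right and down, at radius r is drawn at 1 + k1 r^2 times it, then the intrinsics apply), "R" (3x3) and "t" (3): a world point X has camera coordinates R X + t; the wrist camera has in their place "T_tool_cam" (4x4, takes a point from camera to tool coordinates, whose origin is the TCP and whose axes are the flange's). Camera axes: x right, y down, z forward; pixel columns grow to the right and rows downward; lengths in m; the calibration is good to about 2 mm. A picture is of the moment at which its call begins: read the wrist's pose just before it. There is no depth.
- r.hand_in(): hands the job in; it is judged then, once.
The state is a dict: "time": time; "q": joint angles; "qvel": joint speeds; "effort": joint torques, N m; "tcp_pos": TCP position; "eef_rot": TCP orientation; "force": force on the tool from outside, world axes, zero at the start; "torque": the same for the moment, N m; "width": finger opening in m; "grip_force": force on a finger pad.
Only numpy, scipy, OpenCV 4.12 (cv2) and the standard library are available. Lean on these libraries where they do the work, as an engineer would, in place of code of your own. Each camera call takes 0.05 s, during which the arm holds its last target. There are 200 camera calls.

TASK

The things on the slatted beech draining rack are dry: put each away where it belongs. Stand the wide jar in the large square tray and the small jar in the small square tray (both still mouth-down), the milk jug upright in the middle of the round cork mat, and the tea strainer upright in the middle of the little white dish. Set each one down gently, without dropping it or tipping it over, and leave the bottle and the mug where they are.

Things in the scene. Friction and masses are not known exactly. Their poses are not given: they have to be found in the camera images.
- jar_wide_mid (a point): The wide clear-glass jar, standing mouth-down (closed glass base on top, thin steel clip wire round the neck at the bottom): round, 66 mm in diameter, 64 mm tall, 170 g. Point on its axis half-way up (32 mm above its foot). z is up. Can be gripped across any diameter.
- jar_small_mid (a point): The small clear-glass jar, standing mouth-down (closed glass base on top, thin steel clip wire round the neck at the bottom): round, 46 mm in diameter, 60 mm tall, 90 g. Point on its axis half-way up (30 mm above its foot). z is up. Can be gripped across any diameter.
- jug_mid (a point): The white ceramic milk jug, standing mouth-up: round body 60 mm in diameter where gripped (foot 52 mm across), 74 mm tall, 180 g. Point on its axis half-way up (37 mm above its foot). z up; the loop handle sticks out along +y to 53 mm from the axis, a small pouring lip is at -y: grip across x.
- strainer_mid (a point): The steel tea strainer, a round flat-bottomed basket standing mouth-up: 48 to 50 mm in diameter, rim 58 mm, 50 mm tall, 70 g. Point on its axis half-way up (25 mm above its foot). z up; its folded flat handle sticks out level from the rim along +x to 67 mm from the axis: grip the basket across y.
- tray_wide: The large square tray of beech with darker edges, fixed: inside 86 x 86 mm, outside 98 x 98 mm, edges 13 mm high, floor 5 mm above the worktop. Origin on its centre at worktop height, x and y along its sides, z up.
- tray_small: The small square tray of beech with darker edges, fixed: inside 62 x 62 mm, outside 74 x 74 mm, edges 13 mm high, floor 5 mm above the worktop. Origin on its centre at worktop height, x and y along its sides, z up.
- cork_mat: The round flat cork mat, fixed: 110 mm in diameter, 10 mm thick. Origin on its centre at worktop height, z up.
- dish: The round shallow white ceramic dish, fixed: 86 mm across the rim, rim 9 mm high, flat floor about 76 mm across and 5 mm above the worktop. Origin on its centre at worktop height, z up.
- bottle: A tall green swing-top bottle, loose, 76 mm in diameter and 246 mm tall, standing beyond the rack on the left. Not part of the job. Origin under its centre, z up.
- mug: A blue ceramic mug, loose, 82 mm in diameter and 92 mm tall, standing beyond the rack on the right. Not part of the job. Origin under its centre, z up.
Things that resemble listed ones, but are neither listed nor needed, are in the scene too. What is shaped like the part that bears jar_small_mid but pink or purple is not meant. What is shaped like the tray_small but pink or purple is not meant.

How it is judged:
By the outcome, as a careful person would: the job done as asked, in the order asked, and still so for the second after the job is handed in, with the robot touching nothing.
It also fails if it takes over 106 s, if anything falls off the work surface, if the arm or the gripper's body presses on something with over 40 N, if the wrist force passes 120 N, or if a joint passes its speed limit or range.

## Working session

There is one attempt and no reset: what is moved stays moved. The work goes in short steps, Python scripts to look and compute and a shell command to move; the robot and the scene stay as the last step left them, time stands still between calls to the robot, and variables do not carry over. Pictures are saved under pics/ and viewed, at most 14 in all, crops included, and the job is handed in when it is done.

```bash
ls; mkdir -p pics; python3 - <<'E'
from rig import r,cams
import cv2,numpy as np
o=r.observe();print({k:np.round(v,3).tolist() for k,v in o.items()},r.tip_extent)
for n in("scene","top"):
    s=cams.snapshot(n);cv2.imwrite(f"pics/{n}0.png",s["image"][:,:,::-1]);print(n,s["fx"],s["fy"],s["cx"],s["cy"],s["k1"],np.round(s["R"],4).tolist(),np.round(s["t"],4))
    np.save(f"{n}0.npy",s,allow_pickle=True)
E
```

```text
pics
{'time': 0.0, 'q': [-1.38, 0.418, -0.01, 1.614, 0.005, 1.111, -0.053], 'qvel': [-0.001, -0.001, 0.0, -0.001, -0.001, -0.0, 0.001], 'effort': [-0.0, -85.125, 0.639, -42.599, -0.049, 0.019, 0.0], 'tcp_pos': [0.144, 0.608, 0.216], 'eef_rot': [-3.14, 0.0, 2.909], 'force': [-0.124, -0.13, 0.72], 'torque': [-0.05, 0.032, 0.052], 'grip_force': 0.0, 'width': 0.094} 0.011
scene 501.24878757888195 501.24878757888195 275.7860577308238 219.08608236841425 -0.058007265966858484 [[0.041, 0.9992, -0.0013], [0.8035, -0.0338, -0.5943], [-0.5939, 0.0234, -0.8042]] [ 0.0511 -0.4434  1.7518]
top 480.608213664773 480.608213664773 283.62598011213896 214.70666077650574 -0.1338235512634522 [[0.0114, -0.9999, -0.0074], [-0.9843, -0.0099, -0.1762], [0.1761, 0.0093, -0.9843]] [-0.0698  0.6173  1.2624]
```

View pics/scene0.png

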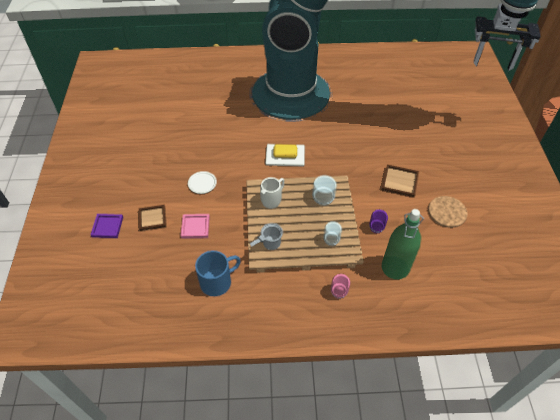

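View pics/top0.png

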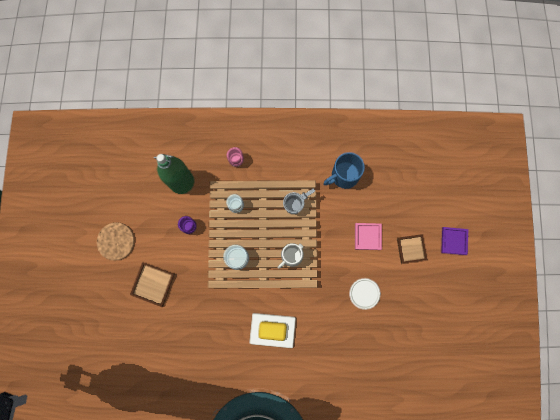

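The top view shows the wide jar at about (236,257), the small jar at (235,203), the jug at (292,254), and the strainer at (293,203). The targets are the large tray (154,285), small tray (412,249), mat (115,241) and dish (365,294). I'll zoom in on both views.

```bash
python3 - <<'E'
import cv2,numpy as np
t=cv2.imread("pics/top0.png");s=cv2.imread("pics/scene0.png")
cv2.imwrite("pics/c1.png",cv2.resize(t[175:300,200:330],(780,600)[0:2] and None,fx=4.8,fy=4.8,interpolation=cv2.INTER_CUBIC))
cv2.imwrite("pics/c2.png",cv2.resize(s[165:280,235:375],None,fx=5,fy=5,interpolation=cv2.INTER_CUBIC))
E
```

```text
(no output)
```

View pics/c1.png

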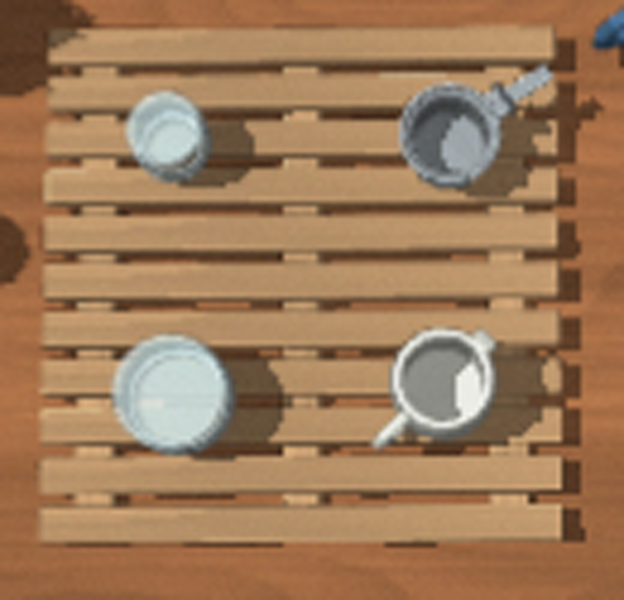

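View pics/c2.png

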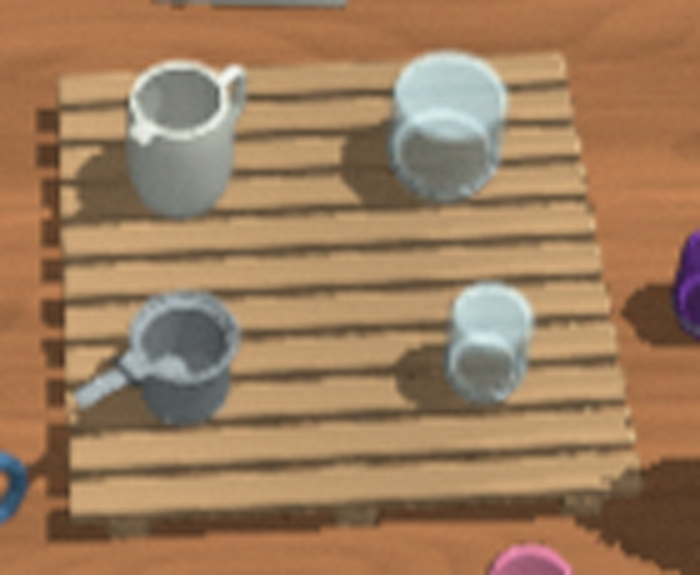

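The crops show the small jar at about crop (166,135), the wide jar at (172,393), the jug with its handle toward lower-left and the strainer with its handle toward upper-right. Next I'll write the helpers, get rough triangulated positions and check the wrist camera's calibration.

```bash
cat > h.py <<'E'
import numpy as np,cv2
from scipy.spatial.transform import Rotation as Ro
def ray(s,uv):
    """uv (n,2) pixels -> camera centre, world directions"""
    K=np.array([[s["fx"],0,s["cx"]],[0,s["fy"],s["cy"]],[0,0,1]]);uv=np.atleast_2d(np.float64(uv))
    n=cv2.undistortPoints(uv[:,None],K,np.array([s["k1"],0,0,0,0.]))[:,0]
    d=np.c_[n,np.ones(len(n))]@s["R"]
    return -np.array(s["R"]).T@np.array(s["t"]),d
def plane(s,uv,z):
    c,d=ray(s,uv);return c+d*((z-c[2])/d[:,2])[:,None]
def proj(s,X):
    X=np.atleast_2d(X);c=X@np.array(s["R"]).T+s["t"];n=c[:,:2]/c[:,2:];q=1+s["k1"]*(n**2).sum(1,keepdims=True)
    return n*q*[s["fx"],s["fy"]]+[s["cx"],s["cy"]]
def tri(s1,a,s2,b):
    c1,d1=ray(s1,a);c2,d2=ray(s2,b)
    l=np.linalg.lstsq(np.c_[d1[0],-d2[0]],c2-c1,rcond=None)[0]
    p,q=c1+l[0]*d1[0],c2+l[1]*d2[0];return (p+q)/2,np.linalg.norm(p-q)
def load(n): return np.load(n,allow_pickle=True).item()
def wrist(name):
    from rig import r,cams
    o=r.observe();s=dict(cams.snapshot("wrist"))
    T=np.eye(4);T[:3,:3]=Ro.from_euler("xyz",o["eef_rot"]).as_matrix();T[:3,3]=o["tcp_pos"]
    W=np.linalg.inv(T@np.array(s["T_tool_cam"]));s["R"]=W[:3,:3];s["t"]=W[:3,3]
    np.save(name+".npy",s,allow_pickle=True);cv2.imwrite(f"pics/{name}.png",s["image"][:,:,::-1])
    print(np.round(o["tcp_pos"],4),np.round(o["eef_rot"],4),round(o["time"],2),"cam",np.round(-s["R"].T@s["t"],3),"fwd",np.round(s["R"][2],3));return s
E
python3 - <<'E'
from h import *
T,S=load("top0.npy"),load("scene0.npy")
f1=lambda u,v:[200+(u+.5)/4.8-.5,175+(v+.5)/4.8-.5]
f2=lambda u,v:[235+(u+.5)/5-.5,165+(v+.5)/5-.5]
P=dict(jugrim=((442,383),(181,98)),jarwtop=((172,390),(449,98)),jarsbase=((163,127),(492,317)),strrim=((450,133),(186,335)),strhandle=((547,72),(82,398)),
rackA=((50,30),(632,460)),rackB=((555,28),(72,510)),rackC=((40,538),(563,58)),rackD=((563,540),(60,78)))
for k,(a,b) in P.items():
    p,e=tri(T,f1(*a),S,f2(*b));print(k,p.round(3),round(e,4))
for k,uv,z in(("traywide",(154,285),.013),("traysmall",(412,249),.013),("mat",(115,241),.01),("dish",(365,294),.009),("bottlecap",(163,160),.246),("mugrim",(349,168),.092),("purplejar",(187,225),.05),("pinkjar",(235,157),.05)):
    print(k,plane(T,uv,z).round(3))
E
```

```text
jugrim [ 0.505 -0.086  0.102] 0.0004
jarwtop [0.5   0.063 0.089] 0.0006
jarsbase [0.648 0.071 0.087] 0.0009
strrim [ 0.648 -0.089  0.08 ] 0.0012
strhandle [ 0.684 -0.143  0.079] 0.0014
rackA [0.713 0.142 0.047] 0.0043
rackB [ 0.722 -0.151  0.031] 0.0011
rackC [0.42  0.143 0.028] 0.0009
rackD [ 0.423 -0.155  0.027] 0.0016
traywide [[0.422 0.297 0.013]]
traysmall [[ 0.531 -0.425  0.013]]
mat [[0.545 0.419 0.01 ]]
dish [[ 0.405 -0.291  0.009]]
bottlecap [[0.715 0.228 0.246]]
mugrim [[ 0.742 -0.24   0.092]]
purplejar [[0.587 0.203 0.05 ]]
pinkjar [[0.783 0.076 0.05 ]]
```

```bash
python3 -m inch '[[[0,0.028,-0.028,0.008,-0.12],[0,0.056,-0.056,0.016,-0.24],[0,0.084,-0.084,0.024,-0.36],[0,0.112,-0.112,0.032,-0.48],[0,0.14,-0.14,0.04,-0.6]]]'
python3 -m inch '[[[0,0.028,-0.028,0.008,-0.12],[0,0.056,-0.056,0.016,-0.24],[0,0.084,-0.084,0.024,-0.36],[0,0.112,-0.112,0.032,-0.48],[0,0.14,-0.14,0.04,-0.6]]]'
python3 -c "
from h import *
from rig import cams
s=wrist('w1');print(np.round(s['T_tool_cam'],3).tolist(),s['fx'],s['k1'])
for k,p in dict(mat=(.545,.419,.01),tray=(.422,.297,.013)).items(): print(k,proj(s,p))"
```

```text
time: 0.52
tcp_pos: [0.2851, 0.4664, 0.2566]
eef_rot: [-3.141, -0.0, 2.303]
force: [0.3, 0.8, 1.2]
width: 0.094
grip_force: 0.0
time: 0.93
tcp_pos: [0.4251, 0.3264, 0.2968]
eef_rot: [-3.141, -0.0, 1.703]
force: [0.5, 1.5, -0.5]
width: 0.0939
grip_force: 0.0
[0.4251 0.3264 0.2968] [-3.1413e+00 -1.0000e-04  1.7030e+00] 0.93 cam [0.416 0.399 0.465] fwd [ 0.033 -0.25  -0.968]
[[-0.0, -0.968, -0.253, 0.073], [1.0, -0.0, -0.0, 0.001], [0.0, -0.253, 0.968, -0.168], [0.0, 0.0, 0.0, 1.0]] 374.76024432422 -0.03512386270094691
mat [[393.21158211 102.91449045]]
tray [[276.54744185 190.03422985]]
```

View pics/w1.png

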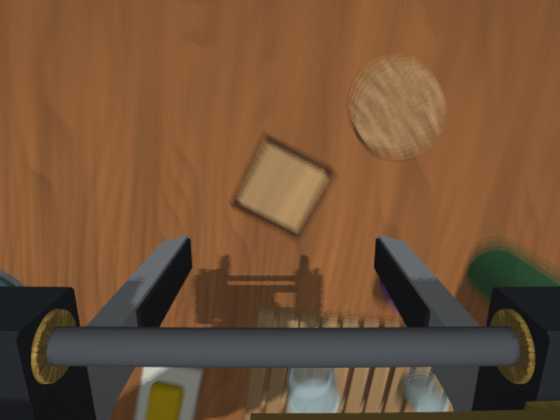

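The wrist view shows the large tray centred at about (282,185) and the mat at about (397,107), with some motion blur. I'll settle, then mask both.

```bash
python3 -m inch '[[[0,0,0,0,0],[0,0,0,0,0]]]' | head -2
python3 - <<'E'
from h import *
s=wrist('w2');im=s["image"];hsv=cv2.cvtColor(im,cv2.COLOR_RGB2HSV)
for p in((100,50),(397,107),(282,185),(420,60),(250,190),(375,130)): print(p,hsv[p[1],p[0]])
roi=np.zeros(im.shape[:2],np.uint8);roi[30:238,200:480]=255
for nm,m,z in(("tray",cv2.inRange(hsv,(0,0,0),(179,255,90)),.013),("light",cv2.inRange(hsv,(13,60,110),(30,190,255)),.01)):
    m&=roi;m=cv2.morphologyEx(m,cv2.MORPH_CLOSE,np.ones((5,5)))
    for c in cv2.findContours(m,cv2.RETR_EXTERNAL,cv2.CHAIN_APPROX_NONE)[0]:
        if cv2.contourArea(c)<600: continue
        X=plane(s,c[:,0],z)[:,:2].astype(np.float32);R=cv2.minAreaRect(X);C=cv2.minEnclosingCircle(X)
        print(nm,cv2.contourArea(c),"rect",np.round(R[0],4),np.round(R[1],4),round(R[2],1),"circ",np.round(C[0],4),round(C[1],4))
E
```

```text
time: 1.15
tcp_pos: [0.4242, 0.3279, 0.2962]
[0.4242 0.3279 0.2962] [-3.1412e+00  1.0000e-04  1.7085e+00] 1.15 cam [0.415 0.4   0.465] fwd [ 0.034 -0.25  -0.968]
(100, 50) [ 13 155 140]
(397, 107) [ 15 122 146]
(282, 185) [ 17 117 168]
(420, 60) [ 13 151 140]
(250, 190) [ 16 116 160]
(375, 130) [ 16 121 160]
tray 6093.5 rect [0.4243 0.3044] [0.1007 0.0966] 71.4 circ [0.4248 0.3051] 0.0683
light 57731.5 rect [0.4939 0.3709] [0.3612 0.2489] 7.8 circ [0.4952 0.361 ] 0.2139
```

```bash
cat > seg.py <<'E'
from h import *
def seg(s,name,lo,hi,box,z,k=5,amin=300):
    """colour mask inside box (x0,y0,x1,y1); outlines cast on plane z -> min rect & circle"""
    hsv=cv2.cvtColor(s["image"],cv2.COLOR_RGB2HSV);m=cv2.inRange(hsv,lo,hi);roi=np.zeros_like(m);roi[box[1]:box[3],box[0]:box[2]]=255;m&=roi
    m=cv2.morphologyEx(cv2.morphologyEx(m,cv2.MORPH_OPEN,np.ones((2,2))),cv2.MORPH_CLOSE,np.ones((k,k)))
    for c in cv2.findContours(m,cv2.RETR_EXTERNAL,cv2.CHAIN_APPROX_NONE)[0]:
        if cv2.contourArea(c)<amin: continue
        X=plane(s,c[:,0],z)[:,:2].astype(np.float32);R=cv2.minAreaRect(X);C=cv2.minEnclosingCircle(X);E=cv2.fitEllipse(X)
        print(name,cv2.contourArea(c),"rect",np.round(R[0],4),np.round(R[1],4),round(R[2],1),"circ",np.round(C[0],4),round(C[1],4),"ell",np.round(E[0],4),np.round(E[1],4))
E
python3 - <<'E'
from seg import *
w,T,S=load("w2.npy"),load("top0.npy"),load("scene0.npy")
seg(w,"mat w",(0,0,120),(179,138,255),(330,30,470,180),.01)
seg(T,"mat T",(0,0,120),(179,140,255),(85,210,145,270),.01,3)
seg(S,"mat S",(0,0,120),(179,140,255),(420,185,475,235),.01,3)
seg(T,"tray T",(0,0,0),(179,255,85),(125,255,182,312),.013)
seg(S,"tray S",(0,0,0),(179,255,85),(370,155,425,205),.013)
seg(T,"tray2 T",(0,0,0),(179,255,85),(390,230,432,270),.013,5,100)
seg(S,"tray2 S",(0,0,0),(179,255,85),(132,200,172,236),.013,5,100)
seg(T,"dish T",(0,0,150),(179,70,255),(340,270,390,315),.009,3,100)
seg(S,"dish S",(0,0,150),(179,70,255),(180,165,225,200),.009,3,100)
E
```

```text
mat w 6705.5 rect [0.5466 0.42  ] [0.1079 0.1078] 8.1 circ [0.5463 0.4204] 0.055 ell [0.5464 0.4203] [0.1073 0.1082]
mat T 1057.0 rect [0.542 0.418] [0.1087 0.107 ] 47.8 circ [0.5421 0.4177] 0.0559 ell [0.5423 0.4182] [0.1065 0.1085]
mat S 926.0 rect [0.5482 0.4239] [0.1124 0.1129] 41.3 circ [0.5502 0.4217] 0.0598 ell [0.5488 0.4239] [0.1088 0.1143]
dish T 717.0 rect [ 0.4053 -0.2923] [0.0838 0.0851] 44.7 circ [ 0.4043 -0.2922] 0.0435 ell [ 0.4044 -0.2919] [0.0834 0.0844]
dish S 473.0 rect [ 0.4113 -0.2853] [0.0869 0.0837] 3.6 circ [ 0.4112 -0.286 ] 0.0441 ell [ 0.4111 -0.286 ] [0.0841 0.0844]
```

```bash
python3 - <<'E'
from seg import *
w,T,S=load("w2.npy"),load("top0.npy"),load("scene0.npy")
seg(w,"floor w",(0,0,120),(179,138,255),(230,125,335,238),.005)
seg(T,"floor T",(0,0,110),(179,140,255),(128,258,182,312),.005,3)
seg(S,"floor S",(0,0,110),(179,140,255),(378,162,422,200),.005,3)
seg(T,"small T",(0,0,110),(179,140,255),(394,234,430,266),.005,3,100)
seg(S,"small S",(0,0,110),(179,140,255),(136,203,168,232),.005,3,100)
E
```

```text
floor w 4277.5 rect [0.4255 0.303 ] [0.0835 0.0862] 71.1 circ [0.4255 0.3028] 0.0592 ell [0.4256 0.3026] [0.096  0.1005]
floor T 844.0 rect [0.4227 0.3012] [0.0839 0.0877] 71.4 circ [0.4229 0.3002] 0.0571 ell [0.4231 0.3011] [0.0945 0.0991]
floor S 530.5 rect [0.4253 0.3074] [0.0862 0.0816] 71.6 circ [0.425  0.3062] 0.0551 ell [0.4253 0.3066] [0.0893 0.0985]
small T 416.5 rect [ 0.5301 -0.4302] [0.0633 0.06  ] 7.7 circ [ 0.5305 -0.4306] 0.0408 ell [ 0.5299 -0.4305] [0.0668 0.0707]
small S 319.0 rect [ 0.5338 -0.4242] [0.0589 0.0605] 8.6 circ [ 0.5336 -0.4244] 0.0396 ell [ 0.5338 -0.4242] [0.0645 0.0695]
```

```bash
python3 -m inch '[[[0,0.014,-0.039,0,-0.03],[0,0.028,-0.078,0,-0.06],[0,0.042,-0.117,0,-0.09],[0,0.056,-0.156,0,-0.12],[0,0.07,-0.195,0,-0.138]]]' | head -3
python3 -m inch '[[[0,0.014,-0.039,0,0],[0,0.028,-0.078,0,0],[0,0.042,-0.117,0,0],[0,0.056,-0.156,0,0],[0,0.07,-0.195,0,0]]]' | head -3
python3 -m inch '[[[0,0.006,-0.03,0,0],[0,0.006,-0.03,0,0],[0,0.006,-0.03,0,0]]]' | head -3
python3 - <<'E'
from h import *
s=wrist('w3')
for p in((.505,-.086,.102),(.5,.063,.089),(.648,.071,.087),(.648,-.089,.08),(.684,-.143,.08)): print(proj(s,p).round(0))
E
```

```text
time: 1.62
tcp_pos: [0.4938, 0.1327, 0.2962]
eef_rot: [-3.141, -0.0, 1.573]
time: 2.03
tcp_pos: [0.5645, -0.0621, 0.2961]
eef_rot: [-3.141, -0.001, 1.575]
time: 2.28
tcp_pos: [0.5702, -0.0922, 0.2957]
eef_rot: [-3.14, 0.0, 1.57]
[ 0.5702 -0.0922  0.2957] [-3.1403e+00  5.0000e-04  1.5704e+00] 2.28 cam [ 0.571 -0.019  0.464] fwd [-0.002 -0.253 -0.967]
[[216. 175.]]
[[206.  14.]]
[[366.   5.]]
[[357. 174.]]
[[388. 224.]]
```

View pics/w3.png

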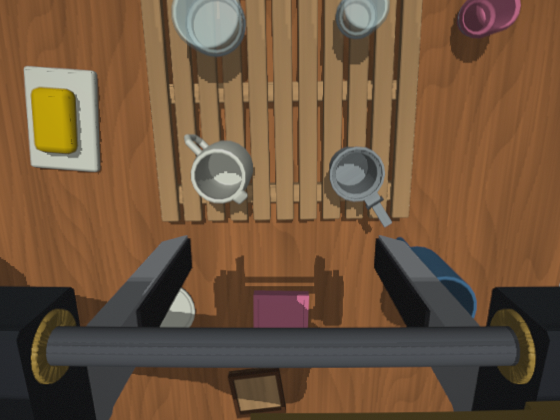

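The jug rim is centred at about (219,175) with its handle tip at (188,141) and lip at (241,198). The strainer rim is at about (357,174) with its handle tip at (387,221). I'll move back 0.09 m to see the jars.

```bash
python3 -m inch '[[[0,0,0.04,0,0],[0,0,0.08,0,0],[0,0,0.09,0,0],[0,0,0.09,0,0],[0,0,0.09,0,0]]]' | head -3
python3 - <<'E'
from h import *
s=load("w3.npy")
a=plane(s,[(219,175),(188,141),(241,198)],.1);print("jug",a.round(4),np.degrees(np.arctan2(*(a[1]-a[2])[1::-1])))
b=plane(s,[(357,174),(387,221)],.077);print("str",b.round(4),np.degrees(np.arctan2(*(b[1]-b[0])[1::-1])))
s=wrist('w4')
for p in((.505,-.086,.102),(.5,.063,.089),(.648,.071,.087),(.648,-.089,.08),(.684,-.143,.08)): print(proj(s,p).round(0))
cv2.imwrite("pics/c4.png",cv2.resize(cv2.imread("pics/w4.png")[40:190,160:430],None,fx=2.9,fy=2.9,interpolation=cv2.INTER_CUBIC))
E
```

```text
time: 2.75
tcp_pos: [0.5699, 0.0006, 0.2963]
eef_rot: [-3.141, -0.0, 1.575]
jug [[ 0.5078 -0.0859  0.1   ]
 [ 0.4792 -0.0525  0.1   ]
 [ 0.5289 -0.1093  0.1   ]] 131.21244600949387
str [[ 0.6485 -0.0891  0.077 ]
 [ 0.6837 -0.1407  0.077 ]] -55.709522309320974
[0.5699 0.0006 0.2963] [-3.1412e+00 -5.0000e-04  1.5754e+00] 2.75 cam [0.57  0.074 0.465] fwd [ 0.001 -0.252 -0.968]
[[220. 263.]]
[[211. 116.]]
[[362. 109.]]
[[352. 258.]]
[[381. 302.]]
```

View pics/c4.png

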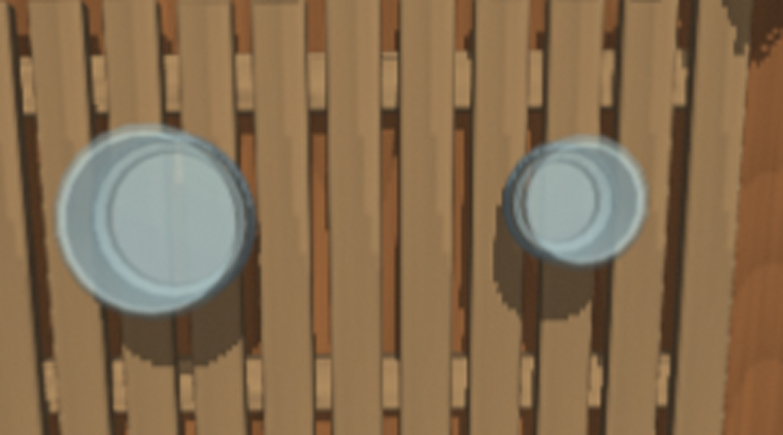

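The wide jar's top disc is centred at about (212.4,115.5) px and the small jar's at (360.5,109.1).

```bash
python3 - <<'E'
from h import *
s=load("w4.npy")
print("wide",plane(s,(212.2,115.3),.091).round(4),"small",plane(s,(360.3,108.9),.087).round(4))
print("rack height check", plane(s,(212.2,115.3),.085).round(4))
E
```

```text
wide [[0.5016 0.064  0.091 ]] small [[0.6464 0.0707 0.087 ]]
rack height check [[0.5005 0.0639 0.085 ]]
```

```bash
python3 -m inch '[[[0,-0.028,0.025,0,0],[0,-0.056,0.05,0,0],[0,-0.0685,0.0635,0,0],[0,-0.0685,0.0635,-0.04,0],[0,-0.0685,0.0635,-0.08,0]]]' | head -3
python3 -m inch '[[[0,0,0,-0.04,0],[0,0,0,-0.08,0],[0,0,0,-0.12,0],[0,0,0,-0.15,0],[0,0,0,-0.161,0]]]'
python3 -m inch '[[[0,0,0,0,0],[0,0,0,0,0]]]'
python3 -m inch '[[[255,0,0,0,0],[255,0,0,0,0],[255,0,0,0,0],[255,0,0,0,0],[255,0,0,0,0]]]'
```

```text
time: 3.22
tcp_pos: [0.5021, 0.0626, 0.2172]
eef_rot: [3.137, -0.003, 1.573]
time: 3.63
tcp_pos: [0.4996, 0.0606, 0.0519]
eef_rot: [-3.137, 0.002, 1.57]
force: [-0.8, 0.2, 0.6]
width: 0.0941
grip_force: 0.0
time: 3.8
tcp_pos: [0.5022, 0.0612, 0.0564]
eef_rot: [3.141, 0.0, 1.57]
force: [0.7, 1.0, 0.2]
width: 0.0939
grip_force: 0.0
time: 4.22
tcp_pos: [0.5019, 0.0618, 0.056]
eef_rot: [3.141, -0.0, 1.571]
force: [-1.5, -0.1, 6.4]
width: 0.0665
grip_force: 30.0
```

```bash
python3 -m inch '[[[255,0,0,0.01,0],[255,0,0,0.03,0],[255,0,0,0.06,0],[255,0,0,0.09,0],[255,0,0,0.1,0]]]'
python3 -m inch '[[[255,-0.01,0.03,0,0],[255,-0.02,0.062,0,0],[255,-0.03,0.096,0,0],[255,-0.042,0.132,0,0],[255,-0.054,0.168,0,0]]]'
python3 -m inch '[[[255,-0.01,0.03,0,0],[255,-0.018,0.055,0,0],[255,-0.023,0.069,0,0],[255,-0.023,0.07,0,0],[255,-0.023,0.07,0,0]]]'
```

```text
time: 4.63
tcp_pos: [0.503, 0.0615, 0.1595]
eef_rot: [3.138, -0.001, 1.57]
force: [1.5, 1.1, -0.6]
width: 0.0664
grip_force: 30.0
time: 5.05
tcp_pos: [0.4468, 0.231, 0.1559]
eef_rot: [3.141, -0.0, 1.57]
force: [1.4, -0.4, -2.0]
width: 0.0664
grip_force: 30.0
time: 5.47
tcp_pos: [0.4244, 0.2999, 0.1555]
eef_rot: [-3.141, 0.0, 1.572]
force: [-0.1, 0.3, -1.1]
width: 0.0664
grip_force: 30.0
```

```bash
python3 -m inch '[[[255,0.001,0.001,-0.035,0],[255,0.001,0.001,-0.07,0],[255,0.001,0.001,-0.095,0],[255,0.001,0.001,-0.108,0],[255,0.001,0.001,-0.112,0]]]'
python3 -m inch '[[[255,0,0,0,0],[255,0,0,-0.002,0],[255,0,0,-0.004,0],[255,0,0,-0.005,0],[255,0,0,-0.005,0]]]'
```

```text
time: 5.88
tcp_pos: [0.4253, 0.2984, 0.0415]
eef_rot: [-3.139, 0.003, 1.569]
force: [0.1, 0.4, -1.9]
width: 0.0665
grip_force: 30.0
time: 6.3
tcp_pos: [0.4259, 0.3008, 0.0389]
eef_rot: [3.141, -0.001, 1.571]
force: [0.3, 0.2, -1.6]
width: 0.0664
grip_force: 30.0
```

```bash
python3 -m inch '[[[255,0,0,-0.001,0],[255,0,0,-0.002,0],[255,0,0,-0.003,0],[255,0,0,-0.003,0]]]'|grep -E "pos|force"
python3 -m inch '[[[255,0,0,-0.001,0],[255,0,0,-0.001,0],[255,0,0,-0.001,0]]]'|grep -E "pos|force"
```

```text
tcp_pos: [0.4256, 0.3006, 0.0353]
force: [-0.2, -0.2, -1.6]
grip_force: 30.0
tcp_pos: [0.4257, 0.3006, 0.0344]
force: [-0.1, 0.1, -0.8]
grip_force: 30.0
```

```bash
python3 -m inch '[[[255,0,0,-0.001,0],[255,0,0,-0.001,0],[255,0,0,-0.001,0]]]'|grep -E "pos|force"
```

```text
tcp_pos: [0.4257, 0.3006, 0.0334]
force: [-0.8, -0.3, -1.7]
grip_force: 30.0
```

```bash
python3 -m inch '[[[255,0,0,-0.001,0],[255,0,0,-0.001,0],[255,0,0,-0.001,0]]]'|grep -E "pos|force"
python3 -m inch '[[[255,0,0,-0.001,0],[255,0,0,-0.001,0],[255,0,0,-0.001,0]]]'|grep -E "pos|force"
```

```text
tcp_pos: [0.4257, 0.3006, 0.0324]
force: [-0.1, -0.2, -1.3]
grip_force: 30.0
tcp_pos: [0.4257, 0.3006, 0.0314]
force: [-0.0, -0.3, -1.0]
grip_force: 30.0
```

```bash
python3 -m inch '[[[255,0,0,-0.001,0],[255,0,0,-0.001,0],[255,0,0,-0.001,0]]]'|grep -E "pos|force:"
python3 -m inch '[[[255,0,0,-0.001,0],[255,0,0,-0.001,0],[255,0,0,-0.001,0]]]'|grep -E "pos|force:"
```

```text
tcp_pos: [0.4258, 0.3007, 0.031]
force: [-3.7, -3.2, 14.2]
grip_force: 30.0
tcp_pos: [0.4258, 0.3008, 0.0306]
force: [-9.2, -4.7, 30.7]
grip_force: 30.0
```

Contact is at TCP z = 0.0312, so the rack top is at about 0.030. I'll back off the preload and release.

```bash
python3 -m inch '[[[255,0,0,0.0015,0],[255,0,0,0.0015,0],[255,0,0,0.0015,0]]]'|grep -E "pos|force:"
python3 -m inch '[[[0,0,0,0,0],[0,0,0,0,0],[0,0,0,0,0],[0,0,0,0,0],[0,0,0,0,0]]]'
python3 -m inch '[[[0,0,0,0.02,0],[0,0,0,0.06,0],[0,0,0,0.1,0],[0,0,0,0.13,0],[0,0,0,0.13,0]]]'
```

```text
tcp_pos: [0.4258, 0.3007, 0.0309]
force: [0.1, -0.7, 1.3]
grip_force: 30.0
time: 8.8
tcp_pos: [0.4257, 0.3006, 0.0309]
eef_rot: [-3.141, 0.0, 1.571]
force: [0.3, 0.3, 0.2]
width: 0.0934
grip_force: 0.0
time: 9.22
tcp_pos: [0.4278, 0.302, 0.1664]
eef_rot: [3.136, -0.005, 1.57]
force: [0.4, -0.3, 0.2]
width: 0.094
grip_force: 0.0
```

```bash
python3 -m inch '[[[0,0.02,-0.036,0,0],[0,0.04,-0.072,0,0],[0,0.06,-0.108,0,0],[0,0.08,-0.144,0,0],[0,0.1,-0.18,0,0]]]'|head -2
python3 -m inch '[[[0,0.035,-0.014,0,0],[0,0.07,-0.028,0,0],[0,0.1,-0.042,0,0],[0,0.1213,-0.05,0,0],[0,0.1213,-0.05,0,0]]]'|head -2
python3 - <<'E'
from h import *
s=wrist("w5");print(proj(s,(.647,.0707,.09)))
E
```

```text
time: 9.63
tcp_pos: [0.5262, 0.1189, 0.161]
time: 10.05
tcp_pos: [0.6498, 0.0677, 0.1602]
[0.6498 0.0677 0.1602] [3.1409e+00 2.0000e-03 1.5679e+00] 10.05 cam [0.651 0.141 0.329] fwd [-0.    -0.255 -0.967]
[[277.18873533 213.93971221]]
```

View pics/w5.png

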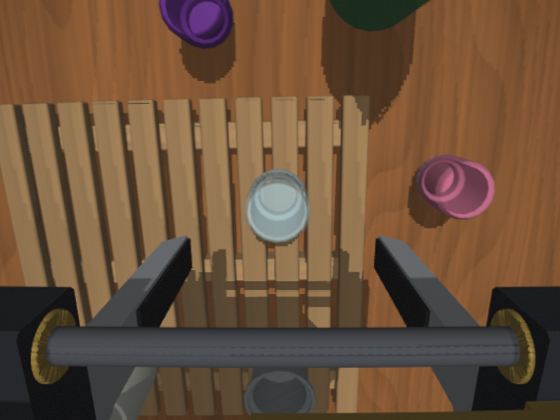

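The small jar's top is at (277,211) px, within 2 mm of the prediction and centred between the fingers. I'll descend and grip.

```bash
python3 -m inch '[[[0,0,0.001,-0.035,0],[0,0,0.001,-0.07,0],[0,0,0.001,-0.095,0],[0,0,0.001,-0.105,0],[0,0,0.001,-0.105,0]]]' | head -2
python3 -m inch '[[[0,0,0,0,0],[255,0,0,0,0],[255,0,0,0,0],[255,0,0,0,0],[255,0,0,0,0]]]'
python3 -m inch '[[[255,0,0,0,0],[255,0,0,0,0],[255,0,0,0,0]]]'
```

```text
time: 10.52
tcp_pos: [0.6453, 0.072, 0.054]
time: 10.93
tcp_pos: [0.6474, 0.0718, 0.0568]
eef_rot: [3.14, -0.0, 1.571]
force: [0.2, -0.2, 0.2]
width: 0.0707
grip_force: 0.0
time: 11.18
tcp_pos: [0.647, 0.0716, 0.056]
eef_rot: [3.142, -0.0, 1.571]
force: [0.0, 0.4, 0.2]
width: 0.0509
grip_force: 0.0
```

```bash
python3 -m inch '[[[255,0,0,0,0],[255,0,0,0,0],[255,0,0,0,0]]]'|tail -3
python3 -m inch '[[[255,0,0,0.01,0],[255,0,0,0.04,0],[255,0,0,0.08,0],[255,0,0,0.11,0],[255,0,0,0.14,0]]]'|tail -5
```

```text
force: [-0.3, 0.3, -0.0]
width: 0.0459
grip_force: 30.0
tcp_pos: [0.6469, 0.0714, 0.1986]
eef_rot: [3.141, -0.0, 1.57]
force: [-0.1, -0.4, -1.8]
width: 0.0459
grip_force: 30.0
```

```bash
python3 -m inch '[[[255,-0.008,-0.036,0.004,0],[255,-0.016,-0.074,0.008,0],[255,-0.024,-0.112,0.012,0],[255,-0.032,-0.15,0.016,0],[255,-0.04,-0.19,0.02,0]]]'|head -2
python3 -m inch '[[[255,-0.008,-0.038,0.004,0],[255,-0.016,-0.076,0.008,0],[255,-0.024,-0.114,0.012,0],[255,-0.032,-0.152,0.016,0],[255,-0.04,-0.19,0.02,0]]]'|head -2
python3 -m inch '[[[255,-0.008,-0.038,0,0],[255,-0.016,-0.076,0,0],[255,-0.024,-0.114,0,0],[255,-0.032,-0.152,0,0],[255,-0.035,-0.18,0,0]]]'|head -2
python3 -m inch '[[[255,0,-0.01,0,0],[255,0,-0.01,0,0],[255,0,-0.01,0,0]]]'
python3 - <<'E'
from seg import *
s=wrist("w6");p=proj(s,(.532,-.427,.005))[0];print(p);x,y=p.astype(int)
seg(s,"floor",(0,0,110),(179,140,255),(x-60,max(0,y-60),x+60,min(238,y+60)),.005,3)
seg(s,"edge",(0,0,0),(179,255,85),(x-70,max(0,y-70),x+70,min(238,y+70)),.013)
E
```

```text
time: 12.27
tcp_pos: [0.6062, -0.1197, 0.2169]
time: 12.68
tcp_pos: [0.5661, -0.3101, 0.2369]
time: 13.1
tcp_pos: [0.5296, -0.4918, 0.2367]
time: 13.35
tcp_pos: [0.5318, -0.4983, 0.236]
eef_rot: [-3.141, -0.0, 1.57]
force: [0.3, -0.1, -0.9]
width: 0.0459
grip_force: 30.0
[ 0.5318 -0.4983  0.236 ] [-3.1413e+00 -2.0000e-04  1.5702e+00] 13.35 cam [ 0.533 -0.425  0.405] fwd [-0.001 -0.253 -0.968]
[282.16358301 106.97549718]
floor 3486.0 rect [ 0.534  -0.4276] [0.0623 0.062 ] 8.4 circ [ 0.5339 -0.4277] 0.0427 ell [ 0.534 -0.428] [0.0702 0.0722]
edge 4775.5 rect [ 0.5343 -0.4292] [0.0717 0.0763] 8.2 circ [ 0.5339 -0.4273] 0.0503 ell [ 0.534  -0.4282] [0.0814 0.0836]
```

View pics/w6.png

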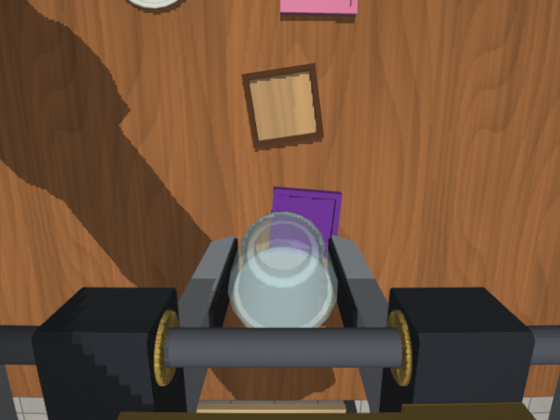

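The small tray is centred at about (283,107) px, which gives (0.534,-0.428), and the jar sits squarely in the fingers. I'll move over it and lower.

```bash
python3 -m inch '[[[255,0.001,0.035,0,0],[255,0.002,0.0695,0,0],[255,0.002,0.0695,0,0],[255,0.002,0.0695,-0.03,0],[255,0.002,0.0695,-0.06,0]]]'|head -2
python3 -m inch '[[[255,0,0,-0.035,0],[255,0,0,-0.07,0],[255,0,0,-0.1,0],[255,0,0,-0.12,0],[255,0,0,-0.133,0]]]'|head -2
python3 -m inch '[[[255,0,0,0,0],[255,0,0,-0.003,0],[255,0,0,-0.006,0],[255,0,0,-0.008,0],[255,0,0,-0.008,0]]]'|grep -E "pos|force:"
python3 -m inch '[[[255,0,0,0,0],[255,0,0,-0.001,0],[255,0,0,-0.001,0],[255,0,0,-0.001,0]]]'|grep -E "pos|force:"
```

```text
time: 13.82
tcp_pos: [0.536, -0.4269, 0.1774]
time: 14.23
tcp_pos: [0.5341, -0.4265, 0.0408]
tcp_pos: [0.5343, -0.4289, 0.0356]
force: [-0.0, -0.3, -1.6]
grip_force: 30.0
tcp_pos: [0.534, -0.4289, 0.034]
force: [-0.6, 0.4, -1.2]
grip_force: 30.0
```

```bash
python3 -m inch '[[[255,0,0,-0.001,0],[255,0,0,-0.002,0],[255,0,0,-0.002,0],[255,0,0,-0.002,0]]]'|grep -E "pos|force:"
python3 -m inch '[[[255,0,0,-0.001,0],[255,0,0,-0.001,0],[255,0,0,-0.001,0]]]'|grep -E "pos|force:"
```

```text
tcp_pos: [0.5339, -0.4288, 0.0318]
force: [-0.1, -0.6, 0.4]
grip_force: 30.0
tcp_pos: [0.534, -0.4289, 0.031]
force: [0.2, 0.2, -0.3]
grip_force: 30.0
```

```bash
python3 -m inch '[[[255,0,0,-0.0005,0],[255,0,0,-0.0005,0],[255,0,0,-0.0005,0]]]'|grep -E "pos|force:"
python3 -m inch '[[[255,0,0,-0.0005,0],[255,0,0,-0.0005,0],[255,0,0,-0.0005,0]]]'|grep -E "pos|force:"
```

```text
tcp_pos: [0.5341, -0.429, 0.0309]
force: [-1.7, 1.4, 5.8]
grip_force: 30.0
tcp_pos: [0.5341, -0.4291, 0.0308]
force: [-4.0, 3.2, 12.0]
grip_force: 30.0
```

```bash
python3 -m inch '[[[255,0,0,0.0008,0],[255,0,0,0.0008,0],[0,0,0,0.0008,0],[0,0,0,0.0008,0],[0,0,0,0.0008,0]]]'|grep -E "pos|force:|width"
python3 -m inch '[[[0,0,0,0,0],[0,0,0,0,0],[0,0,0,0.02,0],[0,0,0,0.06,0],[0,0,0,0.1,0]]]'|grep -E "pos|force:|width"
python3 -m inch '[[[0,0,0.01,0.035,0.12],[0,-0.004,0.04,0.06,0.24],[0,-0.008,0.078,0.075,0.36],[0,-0.012,0.118,0.08,0.48],[0,-0.016,0.158,0.08,0.6]]]'|grep -E "pos|force:|width"
python3 -m inch '[[[0,-0.003,0.04,0,0.12],[0,-0.006,0.08,0,0.12],[0,-0.009,0.12,0,0.12],[0,-0.01,0.16,0,0.12],[0,-0.01,0.185,0,0.12]]]'|grep -E "pos|rot"
python3 -m inch '[[[0,0,0,0,0],[0,0,0,0,0]]]'|grep -E "pos|rot"
python3 - <<'E'
from h import *
s=wrist("w7");print(proj(s,[(.5085,-.0852,.104),(.6485,-.089,.08)]))
E
```

```text
tcp_pos: [0.534, -0.4288, 0.0306]
force: [-0.3, -0.0, -0.1]
width: 0.0627
grip_force: 0.0
tcp_pos: [0.5332, -0.4284, 0.1308]
force: [0.4, -0.4, 0.7]
width: 0.093
grip_force: 0.0
tcp_pos: [0.518, -0.2698, 0.2123]
force: [0.9, 0.4, -0.2]
width: 0.0939
grip_force: 0.0
tcp_pos: [0.5075, -0.082, 0.2109]
eef_rot: [3.141, -0.001, 2.294]
tcp_pos: [0.5081, -0.0846, 0.2109]
eef_rot: [3.141, 0.0, 2.293]
[ 0.5081 -0.0846  0.2109] [3.1412e+00 1.0000e-04 2.2934e+00] 17.9 cam [ 0.46  -0.03   0.379] fwd [ 0.167 -0.189 -0.968]
[[281.79661686 204.66794256]
 [396.83794497 301.10207254]]
```

View pics/w7.png

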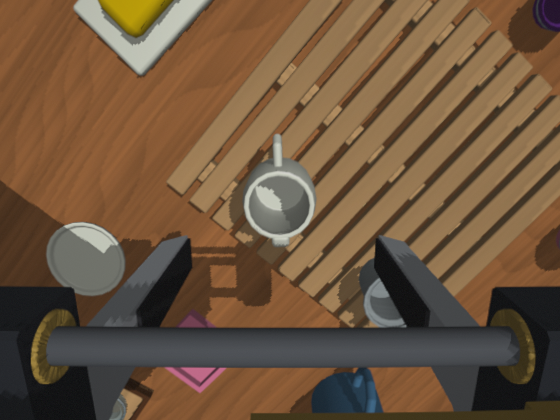

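The jug rim is at (279,206) px, centred, and the handle points straight up the image, so the fingers are aligned across it. I'll descend and grip.

```bash
python3 -m inch '[[[0,-0.001,-0.001,-0.04,0],[0,-0.001,-0.001,-0.08,0],[0,-0.001,-0.001,-0.12,0],[0,-0.001,-0.001,-0.14,0],[0,-0.001,-0.001,-0.152,0]]]' | head -2
python3 -m inch '[[[0,0,0,0,0],[0,0,0,0,0],[255,0,0,0,0],[255,0,0,0,0],[255,0,0,0,0]]]'|grep -E "pos|force:|width"
python3 -m inch '[[[255,0,0,0,0],[255,0,0,0,0],[255,0,0,0,0],[255,0,0,0,0],[255,0,0,0,0]]]'|grep -E "pos|force:|width"
```

```text
time: 18.37
tcp_pos: [0.5055, -0.0884, 0.0561]
tcp_pos: [0.5077, -0.0869, 0.0599]
force: [0.0, 0.6, -0.4]
width: 0.0771
grip_force: 0.0
tcp_pos: [0.5071, -0.0869, 0.059]
force: [-1.6, -0.4, 6.9]
width: 0.0579
grip_force: 29.9
```

```bash
python3 -m inch '[[[255,0,0,0.01,0],[255,0,0,0.03,0],[255,0,0,0.07,0],[255,0,0,0.1,0],[255,0,0,0.12,0]]]'|grep -E "pos|force:|width"
python3 -m inch '[[[255,0,0.03,0,0],[255,0,0.068,0,0],[255,0,0.106,0,0],[255,0,0.144,0,0],[255,0,0.182,0,0]]]'|grep -E "pos|force:|width"
python3 -m inch '[[[255,0,0.038,0,0],[255,0,0.076,0,0],[255,0,0.114,0,0],[255,0.008,0.15,0,0],[255,0.016,0.186,0,0]]]'|grep -E "pos|force:|width"
python3 -m inch '[[[255,0.01,0.036,0,0],[255,0.016,0.072,0,0],[255,0.02,0.105,0,0],[255,0.022,0.128,0,0],[255,0.023,0.138,0,0]]]'|grep -E "pos|force:|width"
python3 -m inch '[[[255,0,0,0,0],[255,0,0,0,0]]]'|grep -E "pos|force:|width|time"
```

```text
tcp_pos: [0.5074, -0.0872, 0.1821]
force: [0.3, -1.3, -0.6]
width: 0.0577
grip_force: 29.9
tcp_pos: [0.5065, 0.0968, 0.1795]
force: [1.3, -0.9, -1.2]
width: 0.0579
grip_force: 29.9
tcp_pos: [0.5225, 0.2831, 0.1795]
force: [0.8, -0.1, -2.4]
width: 0.0581
grip_force: 29.9
tcp_pos: [0.5448, 0.4227, 0.1786]
force: [-0.6, -0.3, -1.2]
width: 0.0574
grip_force: 29.9
time: 21.03
tcp_pos: [0.546, 0.4182, 0.1787]
force: [0.2, -0.8, -1.5]
width: 0.0579
grip_force: 29.9
```

```bash
python3 -m inch '[[[255,0,0.001,-0.035,0],[255,0,0.001,-0.07,0],[255,0,0.001,-0.1,0],[255,0,0.001,-0.118,0],[255,0,0.001,-0.13,0]]]'|grep -E "pos|force:"
python3 -m inch '[[[255,0,0,0,0],[255,0,0,-0.003,0],[255,0,0,-0.005,0],[255,0,0,-0.007,0],[255,0,0,-0.007,0]]]'|grep -E "pos|force:"
python3 -m inch '[[[255,0,0,0,0],[255,0,0,-0.001,0],[255,0,0,-0.001,0],[255,0,0,-0.001,0]]]'|grep -E "pos|force:"
```

```text
tcp_pos: [0.5457, 0.4175, 0.0469]
force: [1.2, 0.6, -2.2]
grip_force: 29.9
tcp_pos: [0.5463, 0.4203, 0.0424]
force: [-0.1, -0.5, -2.2]
grip_force: 29.9
tcp_pos: [0.546, 0.4201, 0.0408]
force: [0.3, 0.4, -1.0]
grip_force: 29.9
```

```bash
python3 -m inch '[[[255,0,0,-0.001,0],[255,0,0,-0.001,0],[255,0,0,-0.001,0]]]'|grep -E "pos|force:"
python3 -m inch '[[[255,0,0,-0.001,0],[255,0,0,-0.001,0],[255,0,0,-0.001,0]]]'|grep -E "pos|force:"
```

```text
tcp_pos: [0.546, 0.4201, 0.0396]
force: [1.2, 0.4, -1.6]
grip_force: 29.9
tcp_pos: [0.5461, 0.4202, 0.0391]
force: [-1.6, -1.5, 4.9]
grip_force: 29.9
```

```bash
python3 -m inch '[[[255,0,0,0.0004,0],[0,0,0,0.0004,0],[0,0,0,0.0004,0],[0,0,0,0.0004,0],[0,0,0,0.0004,0]]]'|grep -E "pos|force:|width"
python3 -m inch '[[[0,0,0,0,0],[0,0,0,0,0],[0,0,0,0.02,0],[0,0,0,0.05,0],[0,0,0,0.09,0]]]'|grep -E "pos|force:|width"
python3 -m inch '[[[0,0,0,0.04,0],[0,0,0,0.08,0],[0,-0.01,-0.03,0.08,0],[0,-0.02,-0.068,0.08,0],[0,-0.03,-0.106,0.08,0]]]'|grep -E "pos|force:|width"
python3 -m inch '[[[0,0,-0.04,0,0],[0,0,-0.08,0,0],[0,0,-0.12,0,0],[0,0,-0.16,0,0],[0,0,-0.2,0,0]]]'|grep -E "pos"
python3 -m inch '[[[0,0.02,-0.034,0,-0.06],[0,0.045,-0.066,0,-0.124],[0,0.07,-0.098,0,-0.124],[0,0.095,-0.13,0,-0.124],[0,0.115,-0.162,0,-0.124]]]'|grep -E "pos"
python3 -m inch '[[[0,0.018,-0.036,0,0],[0,0.018,-0.04,0,0],[0,0.018,-0.04,0,0],[0,0.018,-0.04,0,0]]]'|grep -E "pos|rot"
python3 - <<'E'
from h import *
s=wrist("w8");print(proj(s,[(.6487,-.0888,.08),(.685,-.14,.079)]))
E
```

```text
tcp_pos: [0.546, 0.4202, 0.0391]
force: [0.1, -0.5, 0.8]
width: 0.0811
grip_force: 0.0
tcp_pos: [0.5448, 0.4192, 0.1278]
force: [1.1, 0.3, 1.3]
width: 0.0941
grip_force: 0.0
tcp_pos: [0.5153, 0.3133, 0.2094]
force: [1.3, -0.9, 1.4]
width: 0.0942
grip_force: 0.0
tcp_pos: [0.5156, 0.1123, 0.2094]
tcp_pos: [0.6323, -0.0495, 0.2092]
tcp_pos: [0.6488, -0.0876, 0.2089]
eef_rot: [-3.141, -0.001, 2.166]
[ 0.6488 -0.0876  0.2089] [-3.1413e+00 -5.0000e-04  2.1665e+00] 25.12 cam [ 0.609 -0.027  0.377] fwd [ 0.141 -0.209 -0.968]
[[281.11748268 198.20895583]
 [282.73685371 268.51436444]]
```

View pics/w8.png

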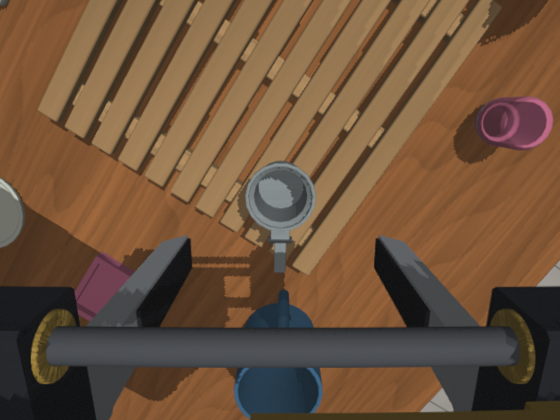

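The strainer rim is at (280,197) px, as predicted, and its handle points straight down the image, so the fingers are aligned. I'll descend and grip.

```bash
python3 -m inch '[[[0,0,-0.001,-0.04,0],[0,0,-0.001,-0.08,0],[0,0,-0.001,-0.12,0],[0,0,-0.001,-0.145,0],[0,0,-0.001,-0.158,0]]]' | head -2
python3 -m inch '[[[0,0,0,-0.002,0],[0,0,0,-0.002,0],[255,0,0,-0.002,0],[255,0,0,-0.002,0],[255,0,0,-0.002,0]]]'|grep -E "pos|force:|width"
python3 -m inch '[[[255,0,0,0,0],[255,0,0,0,0],[255,0,0,0,0],[255,0,0,0,0],[255,0,0,0,0]]]'|grep -E "pos|force:|width"
```

```text
time: 25.58
tcp_pos: [0.6472, -0.0866, 0.0479]
tcp_pos: [0.6498, -0.0888, 0.0508]
force: [0.2, 0.3, -0.5]
width: 0.077
grip_force: 0.0
tcp_pos: [0.649, -0.089, 0.0494]
force: [-2.6, 0.0, 4.8]
width: 0.0546
grip_force: 30.0
```

```bash
python3 -m inch '[[[255,0,0,0,0],[255,0,0,0,0]]]'|grep -E "pos|force|width"
python3 - <<'E'
from h import *
s=wrist("w9");cv2.imwrite("pics/c9.png",cv2.resize(s["image"][150:350,130:430,::-1],None,fx=2.6,fy=2.6,interpolation=cv2.INTER_CUBIC))
E
```

```text
tcp_pos: [0.649, -0.089, 0.0494]
force: [-1.9, -0.1, 5.8]
width: 0.0545
grip_force: 30.0
[ 0.649  -0.089   0.0494] [3.1415e+00 2.0000e-04 2.1666e+00] 26.58 cam [ 0.609 -0.028  0.218] fwd [ 0.142 -0.209 -0.968]
```

View pics/c9.png

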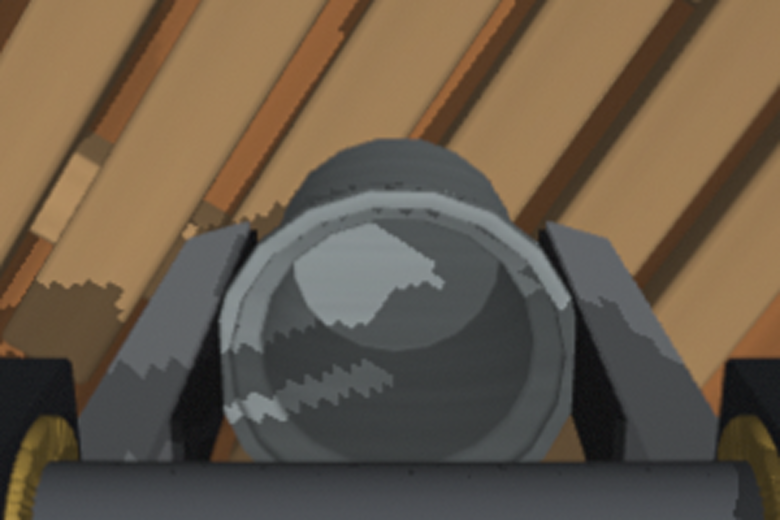

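The pads are touching the flared rim (width 54.5 mm), so I'll open, go a little lower and grip the basket again.

```bash
python3 -m inch '[[[40,0,0,0,0],[40,0,0,0,0],[40,0,0,0,0],[40,0,0,0,0],[40,0,0,0,0]]]'|grep -E "pos|force|width"
python3 -m inch '[[[40,0,0,-0.003,0],[40,0,0,-0.003,0],[40,0,0,-0.003,0],[255,0,0,-0.003,0],[255,0,0,-0.003,0]]]'|grep -E "pos|force|width"
python3 -m inch '[[[255,0,0,0,0],[255,0,0,0,0],[255,0,0,0,0],[255,0,0,0,0],[255,0,0,0,0]]]'|grep -E "pos|force|width"
```

```text
tcp_pos: [0.6489, -0.0889, 0.049]
force: [0.4, 0.5, -0.4]
width: 0.079
grip_force: 0.0
tcp_pos: [0.649, -0.0889, 0.0462]
force: [0.6, -0.7, -0.6]
width: 0.0687
grip_force: 0.0
tcp_pos: [0.6489, -0.0889, 0.0462]
force: [-0.2, -0.3, 2.0]
width: 0.0547
grip_force: 30.0
```

```bash
python3 -c "
from h import *
wrist('wa')"
python3 -m inch '[[[255,0,0,0.005,0],[255,0,0,0.012,0],[255,0,0,0.02,0],[255,0,0,0.03,0],[255,0,0,0.03,0]]]'|grep -E "pos|force|width"
python3 -c "
from h import *
a=load('wa.npy')['image'];s=wrist('wb');b=s['image']
# rim & basket features tracked by optical flow inside rim
g=lambda i:cv2.cvtColor(i,cv2.COLOR_RGB2GRAY)
m=np.zeros(a.shape[:2],np.uint8);cv2.ellipse(m,(283,285),(66,66),0,0,360,255,-1);m[328:]=0
p=cv2.goodFeaturesToTrack(g(a),40,.02,5,mask=m);q,st,_=cv2.calcOpticalFlowPyrLK(g(a),g(b),p,None)
d=(q-p)[st[:,0]==1];d=d.reshape(-1,2);print(len(d),np.median(d,0),np.percentile(np.linalg.norm(d,axis=1),[25,50,75]))
"
```

```text
[ 0.6489 -0.0889  0.0462] [-3.1415  0.      2.1668] 27.88 cam [ 0.609 -0.028  0.215] fwd [ 0.142 -0.209 -0.968]
tcp_pos: [0.6502, -0.0891, 0.0788]
force: [0.6, -0.0, -0.4]
width: 0.0547
grip_force: 30.0
[ 0.6502 -0.0891  0.0788] [3.1392e+00 2.0000e-03 2.1668e+00] 28.35 cam [ 0.609 -0.029  0.247] fwd [ 0.145 -0.209 -0.967]
40 [-0.57984924 -0.5554199 ] [0.52009724 1.00157541 1.34348747]
```

```bash
python3 - <<'E'
from seg import *
s=load("w7.npy");seg(s,"dish w7",(0,0,105),(179,75,255),(35,210,140,310),.009)
E
python3 -m inch '[[[255,0,0,0.015,0],[255,0,0,0.035,0],[255,0,0,0.06,0],[255,0,0,0.085,0],[255,0,0,0.1,0]]]'|grep -E "pos|force:|width"
python3 -m inch '[[[255,-0.015,-0.012,0,0],[255,-0.035,-0.03,0,0],[255,-0.06,-0.05,0,0],[255,-0.085,-0.07,0,0],[255,-0.11,-0.09,0,0]]]'|grep -E "pos|force:|width"
```

```text
dish w7 4268.0 rect [ 0.4077 -0.2899] [0.0833 0.0835] 42.0 circ [ 0.4088 -0.2895] 0.0429 ell [ 0.4079 -0.2895] [0.0829 0.0835]
tcp_pos: [0.6495, -0.0891, 0.1786]
force: [0.2, 0.4, -0.3]
width: 0.0544
grip_force: 30.0
tcp_pos: [0.5376, -0.1795, 0.1759]
force: [0.6, -1.0, -0.5]
width: 0.0545
grip_force: 30.0
```

```bash
python3 -m inch '[[[255,-0.026,-0.022,0,0],[255,-0.052,-0.044,0,0],[255,-0.078,-0.066,0,0],[255,-0.1,-0.085,0,0],[255,-0.118,-0.1,0,0]]]'|grep -E "pos|force:|width"
python3 -m inch '[[[255,-0.009,-0.007,0,0],[255,-0.013,-0.011,0,0],[255,-0.013,-0.011,0,0],[255,-0.013,-0.011,0,0]]]'|grep -E "pos|force:|width"
python3 -c "
from h import *
s=wrist('wc');print(proj(s,(.408,-.2897,.009)))"
```

```text
tcp_pos: [0.419, -0.2802, 0.1762]
force: [1.0, -0.7, -0.7]
width: 0.0545
grip_force: 30.0
tcp_pos: [0.4089, -0.2892, 0.1761]
force: [0.6, 0.4, -0.2]
width: 0.0546
grip_force: 30.0
[ 0.4089 -0.2892  0.1761] [3.1414 0.     2.1678] 29.98 cam [ 0.368 -0.229  0.345] fwd [ 0.142 -0.209 -0.968]
[[280.90046451 186.97563003]]
```

View pics/wc.png

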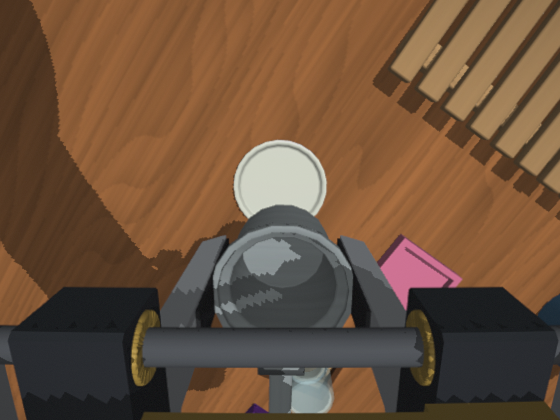

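The dish is centred at (281,187) px, as predicted, and the strainer hangs level. Lowering now.

```bash
python3 -m inch '[[[255,-0.001,0,-0.035,0],[255,-0.001,0,-0.07,0],[255,-0.001,0,-0.1,0],[255,-0.001,0,-0.12,0],[255,-0.001,0,-0.135,0]]]'|grep -E "pos|force:"
python3 -m inch '[[[255,0,0,-0.005,0],[255,0,0,-0.01,0],[255,0,0,-0.014,0],[255,0,0,-0.014,0],[255,0,0,-0.014,0]]]'|grep -E "pos|force:"
python3 -m inch '[[[255,0,0,-0.001,0],[255,0,0,-0.002,0],[255,0,0,-0.003,0],[255,0,0,-0.003,0],[255,0,0,-0.003,0]]]'|grep -E "pos|force:"
```

```text
tcp_pos: [0.4072, -0.2884, 0.0388]
force: [0.0, -0.4, -0.5]
grip_force: 30.0
tcp_pos: [0.4075, -0.2899, 0.0277]
force: [-0.3, 0.3, -0.9]
grip_force: 30.0
tcp_pos: [0.407, -0.2899, 0.0242]
force: [0.4, 0.2, -0.6]
grip_force: 30.0
```

```bash
python3 -m inch '[[[255,0,0,-0.001,0],[255,0,0,-0.0015,0],[255,0,0,-0.0015,0],[255,0,0,-0.0015,0]]]'|grep -E "pos|force:"
python3 -m inch '[[[255,0,0,-0.0007,0],[255,0,0,-0.0007,0],[255,0,0,-0.0007,0]]]'|grep -E "pos|force:"
python3 -m inch '[[[255,0,0,-0.0006,0],[255,0,0,-0.0006,0],[255,0,0,-0.0006,0]]]'|grep -E "pos|force:"
```

```text
tcp_pos: [0.407, -0.2899, 0.0226]
force: [-0.4, -1.2, -1.0]
grip_force: 30.0
tcp_pos: [0.407, -0.2899, 0.0219]
force: [0.7, -0.2, -0.3]
grip_force: 30.0
tcp_pos: [0.4069, -0.2899, 0.0213]
force: [0.3, -1.0, -0.5]
grip_force: 30.0
```

```bash
python3 -m inch '[[[255,0,0,-0.0006,0],[255,0,0,-0.0006,0],[255,0,0,-0.0006,0]]]'|grep -E "pos|force:"
python3 -m inch '[[[255,0,0,-0.0005,0],[255,0,0,-0.0005,0],[255,0,0,-0.0005,0]]]'|grep -E "pos|force:"
```

```text
tcp_pos: [0.407, -0.2899, 0.021]
force: [-2.6, 2.7, 9.1]
grip_force: 30.0
tcp_pos: [0.4071, -0.2899, 0.0208]
force: [-4.3, 4.2, 18.7]
grip_force: 30.0
```

```bash
python3 -m inch '[[[255,0,0,0.0008,0],[255,0,0,0.0008,0],[80,0,0,0.0008,0],[80,0,0,0.0008,0],[80,0,0,0.0008,0]]]'|grep -E "pos|force:|width"
python3 -m inch '[[[80,0,0,0.001,0],[80,0,0,0.003,0],[80,0,0,0.005,0],[0,0,0,0.006,0],[0,0,0,0.006,0]]]'|grep -E "pos|force:|width"
python3 -m inch '[[[0,0,0,0,0],[0,0,0,0,0],[0,0,0,0,0],[0,0,0,0.01,0],[0,0,0,0.03,0]]]'|grep -E "pos|force:|width"
python3 -m inch '[[[0,0,0,0.04,0],[0,0,0,0.08,0],[0,0,0,0.12,0],[0,0,0,0.16,0],[0,0,0,0.2,0]]]'|grep -E "pos|force:|width|time"
python3 -m inch '[[[0,-0.03,0,0,0],[0,-0.06,0,0,0],[0,-0.06,0,0,0],[0,-0.06,0,0,0]]]'|grep -E "pos|force:|width|time"
python3 - <<'E'
from rig import cams
import cv2
s=cams.snapshot("top");im=s["image"][:,:,::-1];cv2.imwrite("pics/end.png",cv2.resize(im[130:330,80:470],None,fx=2.05,fy=2.05,interpolation=cv2.INTER_CUBIC))
import numpy as np;np.save("top1.npy",s,allow_pickle=True)
E
```

```text
tcp_pos: [0.407, -0.2899, 0.021]
force: [0.1, 0.3, 0.5]
width: 0.0642
grip_force: 0.0
tcp_pos: [0.4071, -0.29, 0.0273]
force: [0.3, -0.2, 0.0]
width: 0.0746
grip_force: 0.0
tcp_pos: [0.4059, -0.2894, 0.0564]
force: [-0.7, -0.1, 0.4]
width: 0.094
grip_force: 0.0
time: 34.28
tcp_pos: [0.4061, -0.2899, 0.2598]
force: [0.8, 0.4, -1.0]
width: 0.0937
grip_force: 0.0
time: 34.62
tcp_pos: [0.346, -0.29, 0.258]
force: [0.1, 0.5, -0.8]
width: 0.0941
grip_force: 0.0
```

View pics/end.png

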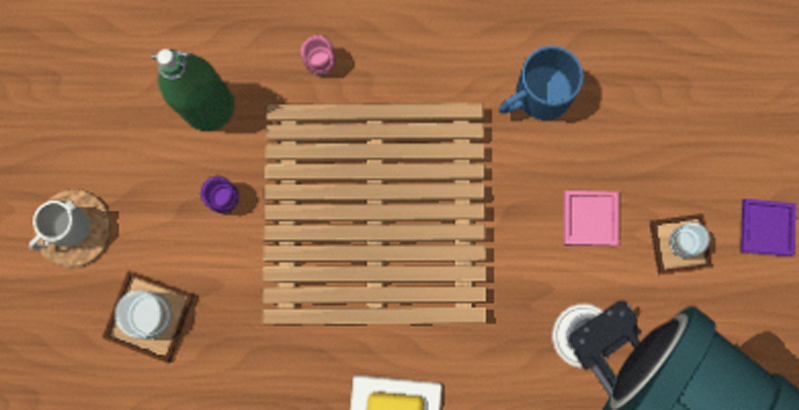

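The final view shows the jars in their trays, the jug on the mat, and the bottle, mug and coloured lookalikes unmoved. The gripper hides the strainer. I'll compare rim positions numerically, and check the strainer with the scene and wrist cameras.

```bash
python3 - <<'E'
from seg import *
from rig import cams
T=load("top1.npy");f=lambda u,v:(80+(u+.5)/2.05-.5,130+(v+.5)/2.05-.5)
for n,uv,z in(("wide",(144,315),.069),("small",(690,240),.065),("jug",(55,222),.084)): print(n,plane(T,f(*uv),z).round(3))
S=cams.snapshot("scene");w=wrist("wd")
for n,s in(("S",S),("W",w)):
    x,y=proj(s,(.407,-.29,.055))[0].astype(int);print(n,x,y)
    if 0<x<560 and 0<y<420: seg(s,"rim "+n,(85,0,30),(130,110,190),(max(0,x-60),max(0,y-60),x+60,y+60),.055,3,60)
E
```

```text
wide [[0.425 0.293 0.069]]
small [[ 0.531 -0.424  0.065]]
jug [[0.544 0.416 0.084]]
[ 0.3473 -0.2898  0.2575] [3.1412e+00 4.0000e-04 2.1669e+00] 34.72 cam [ 0.307 -0.229  0.426] fwd [ 0.142 -0.209 -0.967]
S 199 171
rim S 320.5 rect [ 0.4292 -0.2907] [0.0859 0.0634] 2.2 circ [ 0.4293 -0.2806] 0.0438 ell [ 0.4292 -0.2855] [0.0598 0.0844]
W 329 211
rim W 77.0 rect [ 0.4765 -0.2873] [0.0095 0.0165] 38.4 circ [ 0.4769 -0.2869] 0.0094 ell [ 0.4763 -0.2852] [0.0083 0.0177]
rim W 2633.5 rect [ 0.4106 -0.3059] [0.0581 0.0903] 10.5 circ [ 0.4147 -0.3054] 0.0486 ell [ 0.4122 -0.2961] [0.0521 0.0909]
```

```bash
python3 -c "
from rig import r
print(r.hand_in())"
```

```text
the job is handed in; nothing more can be done
None
```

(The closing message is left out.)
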